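Find which way the reservoir cap unlocks and lift it off

ROBOT

A 7-joint arm with a two-finger parallel gripper is mounted at the origin on a cart in front of the work surface, level with it; the furniture and walls round the work are solid. World frame = base frame: x ahead of the robot, y to its left, z up, the work surface at z = 0. Lengths are in m, angles in rad, forces in N, time in s.
With the tool pointing down it reaches from about 0.4 to 0.85 m from the base axis. Payload 10.4 kg.
Tool frame: the origin (TCP) lies midway between the tips of the shut fingers; the grasp point (between the pads) lies 19 mm behind it; z points along the fingers, y is the line along which they close (so a half turn about z gives the same grasp; the last joint's range is limited). The gripper opens to 87 mm and grips with 3 to 60 N. Pads are 19 mm wide; open, the fingers measure 117 mm over their backs; the gripper's body (75 mm by 190 mm) begins 51 mm behind the grasp point.
Start: joints at [1.308, 0.332, -0.065, 1.46, 0.022, 1.35, -0.088], TCP at [0.148, -0.607, 0.223] pointing down, gripper open.
Joint ranges: [-2.6, 2.6], [-0.5, 2.12], [-1.47, 1.34], [0.16, 2.42], [-1.27, 4.41], [0.06, 2.06], [-2.6, 2.6]. Speed limits (rad/s): [2.22, 2.22, 2.79, 2.79, 3.14, 3.14, 3.14].

INTERFACE

Orientations are given as a unit quaternion [x, y, z, w].
In Python, from bench import r gives the robot as it stands.
- The arm moves only by the tool arm_command, never from a script. Its argument "moves" is one flat list of numbers, 4 for each row, row after row: the shift along the tool's x, y, z in cm, then the turn about the tool's z in degrees. A call has 1 to 12 rows; each row shifts and turns the commanded pose from where the row before left it, along the tool's axes as they then stand; what a row does not reach is not made up. A row lasts 1/12 s, in which the tool goes at most 41.7 mm and 7.16 degrees, less where a joint would pass 70% of its speed; a pose out of reach is approached as far as the arm can. A call with a gripper value outside its range is refused whole. "fingers" is the opening in per cent of the stroke, from 0 (shut) to 100 (fully open), set as the call begins (left out, the last holds). The fingers move at their own pace and stop on an object; "squeeze" is the grip in N (left out, the last holds). Time passes only in rows, so rows that do not move let the fingers close. It gives the time, the measured TCP pose, the force, the opening and the grip force at its end, in the units of the state.
- r.read_state(): the state, without advancing time (a new reading comes with each control period).
- r.camera(name): name is "scene" or "top" or "wrist"; returns the picture (384x512x3 uint8, red, green, blue); there is no depth.
- r.camera_info(name): a dict with "fx", "fy", "cx", "cy" (pixels), "k1" (the pictures are not rectified: a ray, as slopes to the right and down, at radius r is drawn at 1 + k1 r^2 times it, then the intrinsics apply), "origin" and "attitude" of the camera in the world. Camera axes: x right, y up, looking along -z (the intrinsics and any distortion apply to the point x, -y, -z); pixel columns grow to the right and rows downward; lengths in m; the calibration is good to about 2 mm. A picture is of the moment at which its call begins: read the wrist's pose just before it. camera_info takes no time and is no camera call; for the wrist camera it gives the pose at the moment of the call.
- r.close_job(): hands the job in; it is judged then, once.
The state is a dict: "time": time; "joint_positions": joint angles; "joint_vel": joint speeds; "joint_torque": joint torques, N m; "ee_pos": TCP position; "eef_rot": TCP orientation; "ft_force": force on the tool from outside, world axes, zero at the start; "torque": the same for the moment, N m; "width": finger opening in m; "grip_force": force on a finger pad.
Only numpy, scipy, OpenCV 4.12 (cv2) and the standard library are available. Lean on these libraries where they do the work, as an engineer would, in place of code of your own. Each camera call takes 0.05 s, during which the arm holds its last target. There are 200 camera calls.

TASK

The oil reservoir fixed to the bench has a bayonet cap with a grip bar, and it cannot be seen from outside whether this one unlocks clockwise or anticlockwise. Take the cap by its bar and gently try it both ways as needed: the wrong way it stops short, the right way it turns on until it is unlocked; do not force it, and do not pull on it while it is locked. Then lift it straight up and finish still holding it in the gripper, upright, about 10 cm above the open neck, leaving the things around as they are.

Things in the scene. Friction and masses are not known exactly. Their poses are not given: they have to be found in the camera images.
- reservoir: Grey cast oil reservoir, fixed to the bench: round foot 124 mm across with four bolts, body 92 mm, hollow neck 78 mm across, rim 90 mm above the bench; small brass drain plug on its -x side. Stands turned up to 35 degrees either way. Origin on its upright axis at the bench top, z up; when the cap is locked its bar points along this x axis within 6 degrees.
- neck_rim (a point): Centre of the neck's rim, 90 mm above the bench; axes as the reservoir's. The cap turns freely about this axis, without spring, between two hard stops: the wrong way it stops 20 to 30 degrees from the reservoir's x, still locked; the right way it goes on, can lift from about 45 degrees and ends at about 65. Which way is right changes from start to start and is hidden inside the neck.
- cap: Loose bayonet cap, 0.10 to 0.23 kg, seated in the neck: aluminium disc 77 mm across, 8 mm thick, with a black grip bar on top, 50 mm long along the cap's x, 12 mm thick along its y, rising from 8 to 37 mm above the disc's underside. Origin on the cap's axis at the disc's underside, which rests on the rim; z up.
- cap_bar (a point): Middle of the grip bar, 23 mm above the cap's origin, x along the bar: grip its flat faces (across y) from above. A grip of 15 to 25 N turns and lifts the cap; at a stop the bar then twists a little between the fingers instead of being forced. The cap has 1 to 2 mm of sideways play in the neck.
- cap_lugs (a point): Foot of the cap's stem, 21 mm below the cap's origin, hidden in the neck. Its two lugs sit under keepers with 2 mm of play, so a locked cap does not lift; unlocked, about 30 mm of lift brings it clear. A cap stays where it was turned to.
- oil_can: Bystander: red pump oil can with thin spout, 62x84x162 mm, standing to the left of the reservoir. Origin under its centre.
- tape_measure: Bystander: yellow tape measure, 36x93x68 mm, near the front edge of the bench. Origin under its centre.
- glue_tube: Bystander: white and red glue tube lying behind the reservoir, 46x155x35 mm. Origin under its centre.
Mind the look-alikes: they are no part of the job. What is shaped like the cap but turquoise is not meant.

How it is judged:
By the outcome, as a careful person would: the job done as asked, in the order asked, and still so for the second after the job is handed in, while the arm keeps its last pose, push and grip.
It also fails if it takes over 43 s, if anything falls off the work surface, if the arm or the gripper's body presses on something with over 40 N, if the wrist force passes 120 N, or if a joint passes its speed limit or range.

## Working session

There is one attempt and no reset: what is moved stays moved. The work goes in short steps, Python scripts to look and compute and a tool call to move; the robot and the scene stay as the last step left them, time stands still between calls to the robot, and variables do not carry over. Pictures are saved under pics/ and viewed, at most 10 in all, crops included, and the job is handed in when it is done.

Besides the shell and the picture viewer there is one more tool, called as name(argument=value, ...) on one line, values as JSON. arm_command: Moves the arm, as the interface text tells. Its arguments: {"type":"object","properties":{"moves":{"type":"array"},"fingers":{"type":"number"},"squeeze":{"type":"number"}},"required":["moves"]}

```bash
mkdir -p pics; cat > h.py <<'E'
import numpy as np,cv2
from scipy.spatial.transform import Rotation as R
from bench import r
def Rm(a):
    a=np.array(a); return a if a.shape==(3,3) else R.from_quat(a).as_matrix()
def ray(ci,u,v):
    K=np.array([[ci['fx'],0,ci['cx']],[0,ci['fy'],ci['cy']],[0,0,1.]])
    p=cv2.undistortPoints(np.array([[[u,v]]],float),K,np.array([ci['k1'],0,0,0.]))[0,0]
    return np.array(ci['origin']),Rm(ci['attitude'])@np.array([p[0],-p[1],-1])
def on(ci,u,v,z):
    o,d=ray(ci,u,v); return o+d*(z-o[2])/d[2]
E
python3 - <<'E'
from h import *
a=r.camera('scene');b=r.camera('top')
cv2.imwrite('pics/s.png',a[...,::-1]);cv2.imwrite('pics/t.png',b[...,::-1])
print(r.camera_info('top'),r.camera_info('scene'));s=r.read_state();print(s)
E
```

```text
{'fx': 454.44573295041107, 'fy': 454.44573295041107, 'cx': 257.6395095613517, 'cy': 194.1028045071453, 'k1': -0.06500361830725601, 'origin': array([ 0.34687813, -0.10611864,  1.02425557]), 'attitude': array([-0.05125209,  0.04921082,  0.71056702, -0.70003287])} {'fx': 460.6934036603312, 'fy': 460.6934036603312, 'cx': 251.04652007221793, 'cy': 190.32930291233458, 'k1': 0.027903790824308886, 'origin': array([0.16522648, 0.53366045, 0.70964594]), 'attitude': array([-0.09950825,  0.4004289 ,  0.88984052, -0.19477847])}
{'time': 0.1, 'joint_positions': array([ 1.30841763,  0.3328066 , -0.06472554,  1.4608717 ,  0.02161031,
        1.34989981, -0.08850782]), 'joint_vel': array([-8.94852456e-05, -7.91021669e-04,  7.46768248e-04, -1.68368282e-03,
       -4.53956649e-04, -1.45675186e-03,  1.62506346e-03]), 'joint_torque': array([ 2.34984014e-03, -6.24547434e+01,  2.52540805e-02, -3.90719748e+01,
       -6.14085258e-02,  3.65556171e-02,  8.27238949e-06]), 'ee_pos': array([ 0.14835324, -0.6067731 ,  0.22182801]), 'eef_rot': array([ 9.92819391e-01,  1.19621243e-01, -1.07141961e-04, -6.35736557e-04]), 'ft_force': array([-0.02674534,  0.12645822, -1.04190988]), 'torque': array([0.06015991, 0.02234028, 0.04833849]), 'grip_force': 0.0, 'width': 0.0869014586723448}
```

View pics/t.png

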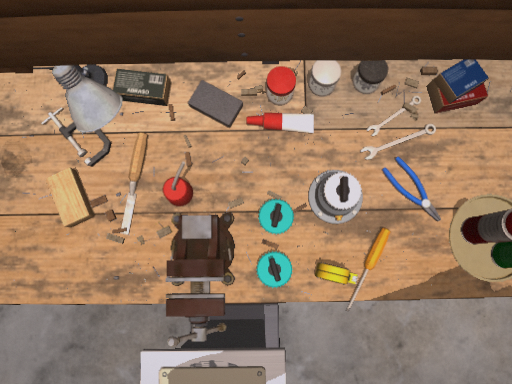

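View pics/s.png

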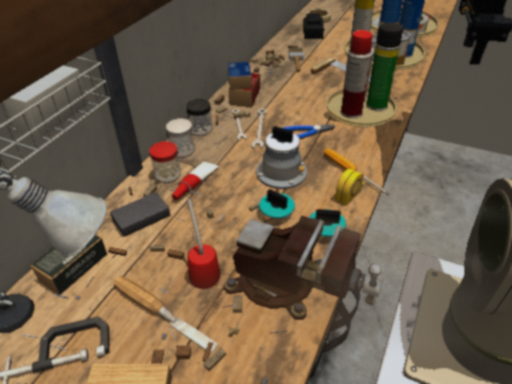

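Top view: the grey reservoir with the aluminium cap is at about (340,192), with its black bar near (343,189). The turquoise look-alikes at (276,216) and (274,269) lie loose on the bench and are not meant. The oil can is at (178,190), the tape measure at (335,272) and the glue tube at (282,122). The scene view shows the same cap at (283,140).

```bash
python3 - <<'E'
from h import *
b=cv2.imread('pics/t.png');x0,y0=300,150
c=b[y0:y0+90,x0:x0+80]
cv2.imwrite('pics/tc.png',cv2.resize(c,None,fx=6,fy=6,interpolation=cv2.INTER_CUBIC))
ci=r.camera_info('top')
m=(c.max(2)<60).astype(np.uint8)
n,l,s,ce=cv2.connectedComponentsWithStats(m)
for i in range(1,n):
    if s[i,4]>30:
        pts=np.argwhere(l==i)[:,::-1]+[x0,y0]
        W=np.array([on(ci,u,v,.127)[:2] for u,v in pts]);print(s[i],ce[i]+[x0,y0],W.mean(0),cv2.minAreaRect((W*1000).astype(np.float32)))
# white disc
m=(c.min(2)>150).astype(np.uint8)
n,l,s,ce=cv2.connectedComponentsWithStats(m);i=1+s[1:,4].argmax()
pts=cv2.convexHull((np.argwhere(l==i)[:,::-1]+[x0,y0]).astype(np.int32))[:,0]
W=np.array([on(ci,u,v,.098)[:2]*1000 for u,v in pts],np.float32);print(s[i],cv2.minEnclosingCircle(W),cv2.fitEllipse(W))
E
```

```text
[39 27  8 25 88] [341.57954545 189.70454545] [ 0.48170569 -0.27248852] ((482.8857421875, -272.7034912109375), (48.12953567504883, 12.250494956970215), 5.675215244293213)
[   9   21   53   52 1247] ((474.0571594238281, -265.7687683105469), 56.23910903930664) ((473.3604736328125, -265.2157897949219), (107.56771087646484, 111.43859100341797), 24.11775016784668)
```

View pics/tc.png

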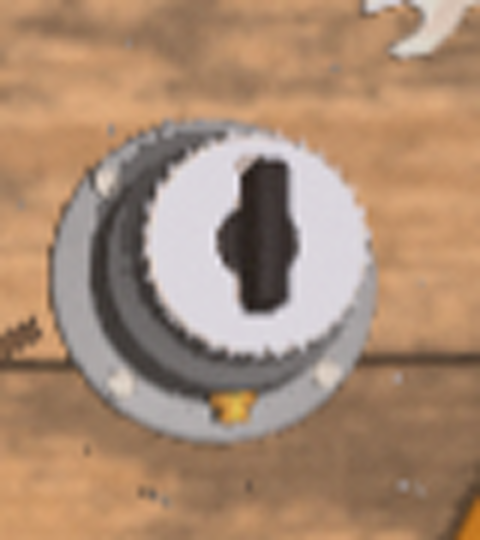

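```bash
python3 - <<'E'
from h import *
ci=r.camera_info('top');cs=r.camera_info('scene')
for n,u,v in [('plate',486,238),('plateleft',450,238)]: print(n,on(ci,u,v,0))
for n,u,v in [('plate',362,106),('redbase',352,110),('greenbase',380,103)]: print(n,on(cs,u,v,0))
p=np.array([.482,-.272]);o,d=ray(cs,361,35);t=(on(cs,352,110,0)[0]-o[0])/d[0];print('redtop',o+t*d)
E
```

```text
plate [ 0.38446601 -0.62358136  0.        ]
plateleft [ 0.38622681 -0.53940202  0.        ]
plate [ 0.38668387 -0.65916575  0.        ]
redbase [ 0.40709186 -0.62659754  0.        ]
greenbase [ 0.34310377 -0.6958633   0.        ]
redtop [ 0.40709186 -0.60400248  0.22978602]
```

arm_command(moves=[0,0,-3,0,0,0,-3,0])

```text
time: 0.27
ee_pos: [0.1481, -0.6059, 0.2811]
eef_rot: [0.993, 0.12, -0.0, -0.002]
ft_force: [-0.4, -0.7, 1.3]
width: 0.0871
grip_force: 0.0
```

arm_command(moves=[3,-1.8,0,0,3,-1.8,0,0,3,-1.8,0,0,3,-1.8,0,0,3,-1.8,0,0,3,-1.8,0,1,3,-1.8,0,1,3,-1.8,0,1,3,-1.8,0,1,3,-1.8,0,1,3,-1.8,0,1,3,-1.8,0,1])

```text
time: 1.27
ee_pos: [0.4564, -0.3198, 0.2824]
eef_rot: [0.998, 0.058, -0.0, -0.0]
ft_force: [1.1, -0.8, -0.1]
width: 0.0874
grip_force: 0.0
```

```bash
python3 - <<'E'
from h import *
r.camera('top')
ci=r.camera_info('wrist');a=r.camera('wrist');s=r.read_state();print(s['ee_pos'],s['eef_rot'],s['joint_positions'],ci)
cv2.imwrite('pics/w.png',a[...,::-1])
E
```

```text
[ 0.45977349 -0.31563668  0.28214511] [ 9.98016394e-01  6.29388007e-02  6.82246999e-04 -1.23254350e-03] [ 0.83223621  0.17995678 -0.35611263  1.53328044  0.06014216  1.43976991
 -0.97129843] {'fx': 306.99064357994666, 'fy': 306.99064357994666, 'cx': 258.8421938327138, 'cy': 197.2720212701666, 'k1': 0.026005928807884732, 'origin': array([ 0.53578799, -0.30560773,  0.44462362]), 'attitude': array([-0.10170993,  0.09283235, -0.65495772,  0.74301254])}
```

View pics/w.png

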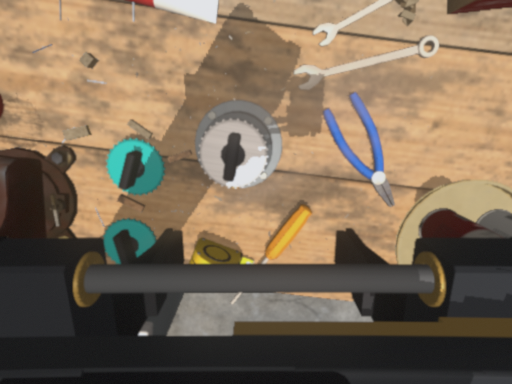

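Wrist view: the cap on the reservoir is at (237,150) with its bar at (233,157), running from (236,132) to (231,181). The turquoise caps are at (135,167) and (130,240).

```bash
cat >> h.py <<'E'
def bar(img,ci,box,z=.127,thr=60):
    x0,y0,x1,y1=box;c=img[y0:y1,x0:x1]
    n,l,s,ce=cv2.connectedComponentsWithStats((c.max(2)<thr).astype(np.uint8))
    i=1+s[1:,4].argmax();pts=np.argwhere(l==i)[:,::-1]+[x0,y0]
    W=np.array([on(ci,u,v,z)[:2]*1000 for u,v in pts],np.float32)
    vx=np.linalg.eigh(np.cov(W.T))[1][:,1]
    return s[i],W.mean(0),cv2.minAreaRect(W),np.degrees(np.arctan(vx[1]/vx[0]))
E
python3 - <<'E'
from h import *
ci=r.camera_info('wrist');img=cv2.imread('pics/w.png')
for t in (45,60,75): print(t,bar(img,ci,(205,120,270,190),thr=t))
for n,u,v in [('top',239,133),('bot',232,180)]:print(n,on(ci,u,v,.127))
s=r.read_state();print(s['ee_pos'])
E
```

```text
Traceback (most recent call last):
  File "h.py", line 15, in bar
    i=1+s[1:,4].argmax();pts=np.argwhere(l==i)[:,::-1]+[x0,y0]
        ~~~~~~~~~~~~~~^^
ValueError: attempt to get argmax of an empty sequence
```

```bash
python3 - <<'E'
from h import *
ci=r.camera_info('wrist');img=cv2.imread('pics/w.png')
for t in (55,65,75): print(t,bar(img,ci,(205,120,270,190),thr=t))
for n,u,v in [('top',239,133),('bot',232,180)]:print(n,on(ci,u,v,.127))
print(r.read_state()['ee_pos'])
E
```

```text
55 (array([29, 34,  4, 12, 21], dtype=int32), array([ 480.96597, -288.77692], dtype=float32), ((481.2295227050781, -288.83758544921875), (2.0045909881591797, 11.951353073120117), 82.23187255859375), np.float64(-7.5195418475424605))
65 (array([ 18,  25,  21,  35, 420], dtype=int32), array([ 479.27722, -284.51117], dtype=float32), ((478.1379699707031, -286.7261047363281), (35.07267761230469, 20.95326805114746), 11.133635520935059), np.float64(-7.282289473067121))
75 (array([ 17,  18,  22,  42, 562], dtype=int32), array([ 482.58875, -284.44827], dtype=float32), ((481.55609130859375, -285.402587890625), (42.6770133972168, 21.842758178710938), 7.354952812194824), np.float64(-4.426070456730797))
top [ 0.50858174 -0.28914172  0.127     ]
bot [ 0.45916965 -0.28710095  0.127     ]
[ 0.45977349 -0.31563668  0.28214511]
```

arm_command(moves=[1.3,-1.5,3,0,1.3,-1.5,3,0,0,0,0,0,0,0,0,0,0,0,0,0,0,0,0,0])

```text
time: 1.87
ee_pos: [0.4777, -0.2898, 0.2238]
eef_rot: [0.998, 0.058, 0.001, 0.001]
ft_force: [-0.2, 0.1, 0.6]
width: 0.0871
grip_force: 0.0
```

```bash
python3 - <<'E'
from h import *
ci=r.camera_info('wrist');a=r.camera('wrist')[...,::-1].copy();s=r.read_state();print(s['ee_pos'],s['eef_rot'],s['joint_vel'],ci['origin'])
q=np.append([.48,-.28],.127)
d=Rm(ci['attitude']).T@(q-ci['origin']);u=int(ci['cx']+ci['fx']*d[0]/-d[2]);v=int(ci['cy']+ci['fy']*d[1]/d[2]);print(u,v)
cv2.imwrite('pics/w2.png',a)
E
```

```text
[ 0.47776037 -0.28976107  0.22381892] [9.98317972e-01 5.79670261e-02 7.02695459e-04 7.46577751e-04] [-0.00111921 -0.00031404 -0.00249014  0.00336733 -0.00155581 -0.0022531
 -0.00382881] [ 0.5517463  -0.28188837  0.38611221]
247 194
```

View pics/w2.png

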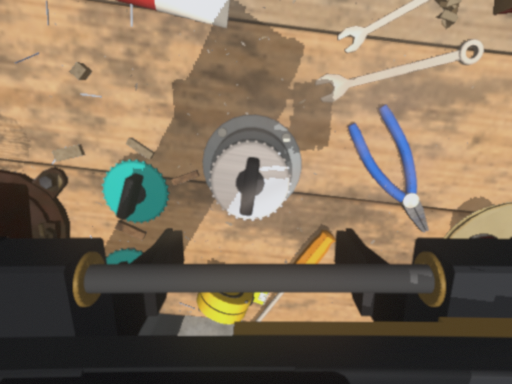

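The bar runs from about (253,158) to (246,214), between the fingers' columns. I will measure it here and cross-check against the top view.

```bash
python3 - <<'E'
from h import *
ci=r.camera_info('wrist');img=cv2.imread('pics/w2.png')
for t in (70,85): print(t,bar(img,ci,(225,150,275,222),thr=t))
a=on(ci,253,158,.127);b=on(ci,246,214,.127);print(a,b,(a+b)/2,np.degrees(np.arctan2(*(a-b)[1::-1])))
g=cv2.cvtColor(img,6)[145:225,200:305];m=(g>125).astype(np.uint8)
n,l,s,ce=cv2.connectedComponentsWithStats(m);i=1+s[1:,4].argmax()
h=cv2.convexHull((np.argwhere(l==i)[:,::-1]+[200,145]).astype(np.int32))[:,0]
print(s[i],cv2.fitEllipse(np.array([on(ci,u,v,.098)[:2]*1000 for u,v in h],np.float32)))
ct=r.camera_info('top');t=cv2.imread('pics/t.png')
a=on(ct,300+266/6,150+160/6,.127);b=on(ct,300+263/6,150+308/6,.127);print('top',a,b,(a+b)/2,np.degrees(np.arctan2(*(a-b)[1::-1])))
# triangulate from scene+top of bar centre
def tri(A,B):
    (o,d),(p,e)=A,B;k=np.linalg.lstsq(np.c_[d,-e],p-o,rcond=None)[0];return o+k[0]*d,p+k[1]*e
print(tri(ray(ct,300+264.5/6,150+234/6),ray(ci,249.5,186)))
E
```

```text
70 (array([ 12,   8,  24,  30, 410], dtype=int32), array([ 498.6126, -279.4633], dtype=float32), ((497.6990966796875, -280.87506103515625), (16.229717254638672, 28.99835777282715), 67.03997039794922), np.float64(-24.52513021840554))
85 (array([ 12,   8,  25,  34, 518], dtype=int32), array([ 496.96576, -279.66473], dtype=float32), ((496.70355224609375, -281.108642578125), (18.24170684814453, 31.237707138061523), 66.6400375366211), np.float64(-18.938483111998167))
[ 0.5122037  -0.28140155  0.127     ] [ 0.46171126 -0.28080018  0.127     ] [ 0.48695748 -0.28110087  0.127     ] -0.6823754201954756
[   0    0  105   80 5981] ((470.1474609375, -289.0314025878906), (106.90826416015625, 124.93109130859375), 35.91474533081055)
top [ 0.50807942 -0.2791367   0.127     ] [ 0.45817554 -0.27603822  0.127     ] [ 0.48312748 -0.27758746  0.127     ] -3.552875290074368
(array([ 0.48497514, -0.28002426,  0.11417173]), array([ 0.48446687, -0.28107109,  0.11429464]))
```

arm_command(moves=[0.8,-0.9,1,0,0,0,2,4,0,0,2,4,0,0,2,0,0,0,2,0,0,0,1,0,0,0,0,0,0,0,0,0,0,0,0,0], fingers=55)

```text
time: 2.67
ee_pos: [0.4855, -0.2792, 0.1242]
eef_rot: [1.0, -0.011, 0.001, 0.001]
ft_force: [0.4, -0.2, -0.3]
width: 0.0485
grip_force: 0.0
```

```bash
python3 - <<'E'
from h import *
s=r.read_state();print(s['ee_pos'],R.from_quat(s['eef_rot']).as_matrix()[:,:2].T.round(3))
a=r.camera('scene')[...,::-1];cv2.imwrite('pics/s2.png',cv2.resize(a[60:230,190:390],None,fx=3,fy=3))
E
```

```text
[ 0.48545937 -0.2791918   0.12415685] [[ 1.    -0.022  0.002]
 [-0.022 -1.     0.001]]
```

View pics/s2.png

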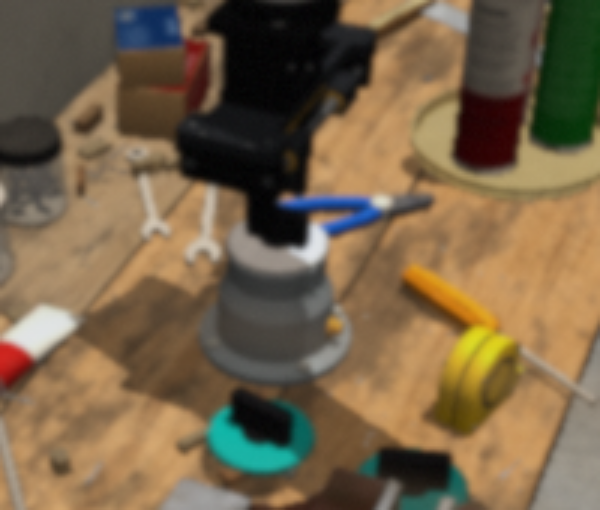

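The fingers straddle the bar over the cap at about (280,240). I will go down 2 cm and grip at 20 N.

arm_command(moves=[0,0,1,0,0,0,1,0,0,0,0,0,0,0,0,0])

```text
time: 3.05
ee_pos: [0.4841, -0.2782, 0.1016]
eef_rot: [1.0, -0.011, -0.001, -0.0]
ft_force: [1.2, 0.1, 0.1]
width: 0.0482
grip_force: 0.0
```

arm_command(moves=[0,0,0,0,0,0,0,0,0,0,0,0,0,0,0,0,0,0,0,0,0,0,0,0,0,0,0,0,0,0,0,0], fingers=0, squeeze=20)

```text
time: 3.72
ee_pos: [0.4848, -0.2787, 0.1027]
eef_rot: [1.0, -0.011, 0.0, 0.0]
ft_force: [-0.2, -1.0, 0.1]
width: 0.0119
grip_force: 20.0
```

```bash
cat >st.py <<'E'
from h import *
s=r.read_state();M=Rm(s['eef_rot']);print(s['time'],s['ee_pos'].round(4),'yaw',np.degrees(np.arctan2(M[1,0],M[0,0])).round(2),s['ft_force'].round(1),'T',s['torque'].round(2),s['width'].__round__(4),s['grip_force'],'j7',s['joint_positions'][6])
E
python3 st.py
```

```text
3.7167 [ 0.4848 -0.2787  0.1027] yaw -1.27 [-0.2 -1.   0.1] T [-0.11  0.   -0.09] 0.0119 19.99929537763819 j7 -1.247891367681704
```

arm_command(moves=[0,0,0,-4,0,0,0,-4,0,0,0,-4,0,0,0,-3,0,0,0,0,0,0,0,0])

```text
time: 4.22
ee_pos: [0.4847, -0.2787, 0.1027]
eef_rot: [0.993, 0.119, 0.0, 0.0]
ft_force: [0.8, -0.7, 2.0]
width: 0.0117
grip_force: 20.0
```

```bash
python3 st.py
```

```text
4.2167 [ 0.4847 -0.2787  0.1027] yaw 13.63 [ 0.8 -0.7  2. ] T [-0.1  -0.03  0.05] 0.0117 20.001710993237793 j7 -0.9980918592349557
```

arm_command(moves=[0,0,0,-2,0,0,0,-2,0,0,0,0])

```text
time: 4.47
ee_pos: [0.4849, -0.2787, 0.1027]
eef_rot: [0.988, 0.154, 0.0, 0.0]
ft_force: [1.0, -1.1, 0.0]
width: 0.0114
grip_force: 20.0
```

```bash
python3 st.py
```

```text
4.4667 [ 0.4849 -0.2787  0.1027] yaw 17.72 [ 1.  -1.1  0. ] T [-0.17 -0.12 -0.02] 0.0114 19.999681720510125 j7 -0.9296590804224183
```

arm_command(moves=[0,0,0,-2,0,0,0,-2,0,0,0,0])

```text
time: 4.72
ee_pos: [0.4854, -0.2796, 0.1028]
eef_rot: [0.982, 0.188, 0.001, 0.001]
ft_force: [3.5, -4.3, -2.2]
width: 0.0116
grip_force: 20.0
```

```bash
python3 st.py
```

```text
4.7167 [ 0.4854 -0.2796  0.1028] yaw 21.67 [ 3.5 -4.3 -2.2] T [-1.07 -0.84 -0.09] 0.0116 20.01616246649064 j7 -0.8631127189346446
```

arm_command(moves=[0,0,0,-2,0,0,0,-2,0,0,0,0,0,0,0,0])

```text
time: 5.05
ee_pos: [0.4859, -0.2804, 0.1031]
eef_rot: [0.975, 0.221, 0.001, 0.002]
ft_force: [5.5, -7.2, -3.8]
width: 0.0122
grip_force: 20.1
```

```bash
python3 st.py; python3 - <<'E'
from h import *
a=r.camera('scene')[...,::-1];cv2.imwrite('pics/s3.png',cv2.resize(a[60:230,190:390],None,fx=3,fy=3))
E
```

```text
5.05 [ 0.4859 -0.2804  0.1031] yaw 25.53 [ 5.5 -7.2 -3.8] T [-1.72 -1.44 -0.16] 0.0122 20.083734159634332 j7 -0.7982037498664356
```

Sideways force grew steadily beyond about 19° (from about 1 N to 10 N), so anticlockwise stops short there. I will try clockwise.

arm_command(moves=[0,0,0,5,0,0,0,5,0,0,0,5,0,0,0,5,0,0,0,5,0,0,0,5,0,0,0,5,0,0,0,5,0,0,0,0])

```text
time: 5.85
ee_pos: [0.4847, -0.2785, 0.1027]
eef_rot: [0.992, -0.127, 0.0, 0.0]
ft_force: [1.1, -1.0, 0.6]
width: 0.012
grip_force: 20.0
```

```bash
python3 st.py
```

```text
5.85 [ 0.4847 -0.2785  0.1027] yaw -14.63 [ 1.1 -1.   0.6] T [-0.09 -0.04 -0.07] 0.012 19.994877947028726 j7 -1.4722139685830984
```

arm_command(moves=[0,0,0,4,0,0,0,4,0,0,0,0])

```text
time: 6.1
ee_pos: [0.4848, -0.2785, 0.1027]
eef_rot: [0.981, -0.194, 0.0, 0.0]
ft_force: [-1.4, -0.2, 2.2]
width: 0.0116
grip_force: 20.0
```

```bash
python3 st.py
```

```text
6.1 [ 0.4848 -0.2785  0.1027] yaw -22.38 [-1.4 -0.2  2.2] T [ 0.03 -0.02 -0.06] 0.0116 19.9944389029406 j7 -1.6023396783960044
```

arm_command(moves=[0,0,0,4,0,0,0,4,0,0,0,0])

```text
time: 6.35
ee_pos: [0.4848, -0.2785, 0.1027]
eef_rot: [0.965, -0.261, 0.0, 0.0]
ft_force: [0.6, -0.2, 1.7]
width: 0.0118
grip_force: 20.0
```

```bash
python3 st.py
```

```text
6.35 [ 0.4848 -0.2785  0.1027] yaw -30.27 [ 0.6 -0.2  1.7] T [ 0.12 -0.03 -0.07] 0.0118 19.994335672818124 j7 -1.7349631705322726
```

arm_command(moves=[0,0,0,4,0,0,0,4,0,0,0,4,0,0,0,0])

```text
time: 6.68
ee_pos: [0.4849, -0.2785, 0.1027]
eef_rot: [0.933, -0.36, 0.0, 0.0]
ft_force: [-0.7, 0.2, 2.8]
width: 0.0117
grip_force: 20.0
```

```bash
python3 st.py
```

```text
6.6833 [ 0.4849 -0.2785  0.1027] yaw -42.19 [-0.7  0.2  2.8] T [ 0.13 -0.01 -0.05] 0.0117 19.994340618140996 j7 -1.935560643545156
```

arm_command(moves=[0,0,0,4,0,0,0,4,0,0,0,4,0,0,0,0])

```text
time: 7.02
ee_pos: [0.4848, -0.2785, 0.1027]
eef_rot: [0.89, -0.455, 0.0, 0.0]
ft_force: [-0.0, -0.3, 2.6]
width: 0.012
grip_force: 20.0
```

```bash
python3 st.py
```

```text
7.0167 [ 0.4848 -0.2785  0.1027] yaw -54.14 [-0.  -0.3  2.6] T [ 0.17 -0.03 -0.1 ] 0.012 19.994381060823798 j7 -2.1365959831803587
```

arm_command(moves=[0,0,0,3,0,0,0,3,0,0,0,0])

```text
time: 7.27
ee_pos: [0.4848, -0.2785, 0.1027]
eef_rot: [0.866, -0.5, 0.0, 0.0]
ft_force: [0.3, 0.5, 2.8]
width: 0.0119
grip_force: 20.0
```

```bash
python3 st.py
```

```text
7.2667 [ 0.4848 -0.2785  0.1027] yaw -60.06 [0.3 0.5 2.8] T [ 0.12 -0.01 -0.04] 0.0119 19.99452036805451 j7 -2.236253797390888
```

arm_command(moves=[0,0,0,3,0,0,0,0,0,0,-0.2,0,0,0,-0.2,0,0,0,0,0])

```text
time: 7.68
ee_pos: [0.4843, -0.2785, 0.1064]
eef_rot: [0.852, -0.523, -0.0, 0.0]
ft_force: [-0.9, -0.5, -0.7]
width: 0.0116
grip_force: 20.0
```

```bash
python3 st.py;python3 - <<'E'
from h import *
a=r.camera('scene')[...,::-1];cv2.imwrite('pics/s4.png',cv2.resize(a[60:230,190:390],None,fx=3,fy=3))
E
```

```text
7.6833 [ 0.4843 -0.2785  0.1064] yaw -63.11 [-0.9 -0.5 -0.7] T [0.07 0.37 0.11] 0.0116 20.001162415137514 j7 -2.2864986024370677
```

View pics/s4.png

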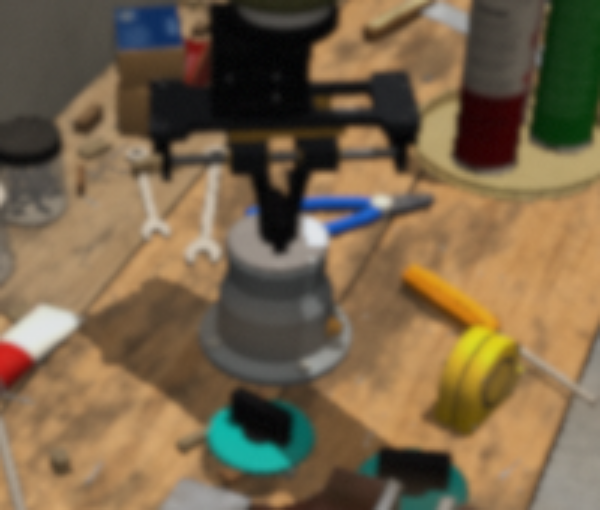

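The gripper is holding the bar (280,235), turned about 62° clockwise, and 4 mm of lift went through with no resistance. I will continue straight up gently.

arm_command(moves=[0,0,-0.3,0,0,0,-0.3,0,0,0,-0.4,0,0,0,0,0])

```text
time: 8.07
ee_pos: [0.4853, -0.2787, 0.1176]
eef_rot: [0.852, -0.524, 0.001, -0.0]
ft_force: [0.5, 0.4, -0.5]
width: 0.0117
grip_force: 20.0
```

```bash
python3 st.py
```

```text
8.0667 [ 0.4853 -0.2787  0.1176] yaw -63.25 [ 0.5  0.4 -0.5] T [ 0.13  0.05 -0.05] 0.0117 19.993558628484607 j7 -2.286561159067288
```

arm_command(moves=[0,0,-0.7,0,0,0,-0.8,0,0,0,-0.8,0,0,0,-0.8,0,0,0,-1,0,0,0,-1,0,0,0,-1,0,0,0,-1,0,0,0,-0.9,0,0,0,-0.6,0,0,0,0,0,0,0,0,0])

```text
time: 9.07
ee_pos: [0.4848, -0.2786, 0.2027]
eef_rot: [0.851, -0.524, 0.0, 0.0]
ft_force: [0.2, 0.1, -2.2]
width: 0.0117
grip_force: 20.0
```

```bash
python3 st.py;python3 - <<'E'
from h import *
a=r.camera('scene')[...,::-1];cv2.imwrite('pics/s5.png',cv2.resize(a[60:230,190:390],None,fx=3,fy=3))
E
```

```text
9.0667 [ 0.4848 -0.2786  0.2027] yaw -63.26 [ 0.2  0.1 -2.2] T [ 0.15 -0.04  0.01] 0.0117 19.9932391801849 j7 -2.2717562736950985
```

View pics/s5.png

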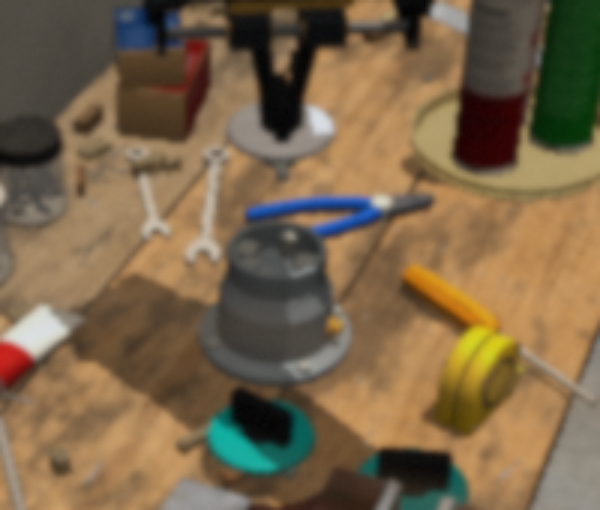

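The cap, with its stem, hangs level at (282,130), directly above the open neck at (280,250). Nothing else has moved, so I am handing in.

```bash
python3 -c "from bench import r;print(r.close_job())"
```

```text
the job is handed in; nothing more can be done
None
```

The cap stopped short at about 19° anticlockwise and unlocked clockwise; I lifted it straight up and handed in with it held level about 10 cm above the open neck, nothing else visibly moved, 9 s on the clock.

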